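# Roll the tally wheel to the full-rack mark

## Task

The rack of good boards is full, so roll the green tally wheel on, ridge by ridge and away from you, until its yellow ridge stands straight up in line with the white marks on its housing. Leave the red reject tally wheel as it is.

Things in the scene. Friction and masses are not known exactly. Their poses are not given: they have to be found in the camera images.
- good_counter: Good-boards counter, fixed: light grey housing 144 (x) x 62 (y) x 72 mm high, a green thumbwheel standing out of the slot in its top, centred on y = 0. Origin: centre of the underside, on the bench; z up, x along the slot, away from the robot (yaw within 35 degrees). Wheel axis: along y, 64 mm above the origin. White marks 6 mm wide on the top edges at either side of the wheel show x = 0.
- good_wheel (a joint): Green wheel's angle (rad), -1.9 to 0.6, starting in -1.3 to -0.7: 0 = yellow ridge upright; grows as the wheel's top moves to +x, away from the robot. Wheel 34 mm wide, dark core of radius 42 mm; 8 ridges (one yellow) 45 degrees apart, 7 mm thick, out to radius 60 mm: an upright ridge ends 124 mm above the bench, the core 106. Stays where left; light friction (2 N at a ridge), no clicks.
- reject_counter: The reject counter, whose wheel is not to be turned: same housing and wheel, but the wheel is red (seven red ridges, one yellow). Origin and axes as for the good counter. Either counter may be the left or the right one.
- reject_mark (a point): Middle of the outer end of the red wheel's yellow ridge, 60 mm from that wheel's axis; it must stay where it is.
Not all that is in view belongs to the job. Leave any orange look-alike of the good_counter alone.

How it is judged (in metres and radians):
At the end, for the whole second after the job is handed in: The green wheel is at rest with its yellow ridge upright to within 0.19 rad (11 degrees), and the end of the red wheel's yellow ridge is within 10 mm of where it began (value of joint good_wheel between -0.19 and 0.19 rad and velocity of joint good_wheel between -0.1 and 0.1 rad/s and distance of reject_mark from where it was at the start of the episode below 0.01 m); the robot touches nothing.
It fails at once if the red reject wheel is turned (the end of its yellow ridge moves more than 10 mm) (distance of reject_mark from where it was at the start of the episode above 0.01 m).
It also fails if it takes over 32 s, if anything falls off the work surface, if the arm or the gripper's body presses on something with over 40 N, if the wrist force passes 120 N, or if a joint passes its speed limit or range.

## Robot

A 6-joint arm with a two-finger parallel gripper is mounted at the origin on the work surface. World frame = base frame: x ahead of the robot, y to its left, z up, the work surface at z = 0. Lengths are in mm, angles in rad, forces in N, time in s.
With the tool pointing down it reaches from about 350 to 875 mm from the base axis. Payload 4.2 kg.
Tool frame: the origin (TCP) lies on the mounting face of the last link; the fingertips stand 173 mm ahead of it and the grasp point (between the pads) lies 155 mm ahead of it; z points along the fingers, y is the direction in which the jaws open and shut (so a half turn about z gives the same grasp; the last joint's range is limited). The gripper opens to 85 mm and grips with 20 to 120 N. Pads are 22 mm wide; open, the fingers measure 114 mm over their backs; the gripper's body (76 mm by 85 mm) begins 54 mm behind the grasp point. The pads swing forward as they close: fully open they stand 13 mm farther back than shut.
Start: joints at [-0.973, 0.385, 0.008, 0, -1.194, -0.259], TCP at [207.737, -589.445, 404.712] pointing down, gripper open.
Joint ranges: [-3.14, 3.14], [-1.21, 2.06], [-1.07, 1.41], [-3.16, 2.05], [-2.99, -0.16], [-3.1, 3.1]. Speed limits (rad/s): [2.79, 2.79, 3.14, 3.14, 3.14, 3.14].

## Interface

Orientations are given as a unit quaternion [x, y, z, w].
In Python, from bench import arm gives the robot as it stands.
- The arm moves only by the shell command python3 -m jog 'ROWS' [OPENING]. ROWS is JSON, a list that holds one entry, the list of rows, each a list of 4 numbers: the shift along the tool's x, y, z in mm, then the turn about the tool's z in degrees. In form: [[[x, y, z, spin], ...]]. A call has exactly 5 rows; each row is the pose to reach, as a shift and turn from the pose measured when the call began, along the tool's axes at that moment; what a row does not reach only later rows make up. A row lasts 1/8 s, in which the tool goes at most 62.5 mm and 10.7 degrees, less where a joint would pass 70% of its speed; a pose out of reach is approached as far as the arm can. A call with a gripper value outside its range is refused whole. OPENING is the finger opening in mm, from 0 to 85.4, set as the call begins (- or left out, the last holds). The fingers move at their own pace and stop on an object; the grip force is fixed at half the most. Time passes only in rows, so rows that repeat a pose let the fingers close, or fill a call up. It gives the time, the measured TCP pose, the force and the opening at its end, in the units of the state.
- arm.read_state(): the state, without advancing time (a new reading comes with each control period).
- arm.get_image(name): name is "scene" or "side" or "wrist"; returns (picture, depth): 480x640x3 uint8, blue, green, red; 480x640 float32, mm along the optical axis (not along the pixel's ray), 0 where there is no reading.
- arm.camera_params(name): a dict with "mtx" (3x3 intrinsics, pixels), "k1" (the pictures are not rectified: a ray, as slopes to the right and down, at radius r is drawn at 1 + k1 r^2 times it, then the intrinsics apply), "R" (3x3) and "t" (3): a world point X has camera coordinates R X + t. Camera axes: x right, y down, z forward; pixel columns grow to the right and rows downward; lengths in mm; the calibration is good to about 2 mm. A picture is of the moment at which its call begins: read the wrist's pose just before it. camera_params takes no time and is no camera call; for the wrist camera it gives the pose at the moment of the call.
- arm.job_done(): hands the job in, once; it reports no verdict.
The state is a dict: "clock": time; "joints": joint angles; "joint_vel": joint speeds; "joint_efforts": joint torques, N m; "position": TCP position; "ee_rot": TCP orientation; "contact_force": force on the tool from outside, world axes, zero at the start; "wrist_torque": the same for the moment, N m; "gripper_width": finger opening in mm.
Only numpy, scipy, OpenCV 4.12 (cv2) and the standard library are available. Lean on these libraries where they do the work, as an engineer would, in place of code of your own. Each camera call takes 0.05 s, during which the arm holds its last target.

## Working session

There is one attempt and no reset: what is moved stays moved. The work goes in short steps, Python scripts to look and compute and a shell command to move; the robot and the scene stay as the last step left them, time stands still between calls to the robot, and variables do not carry over. Pictures are saved under pics/ and viewed, and the job is handed in when it is done.

```bash
mkdir -p pics; ls
python3 - <<'E'
from bench import arm
import cv2,numpy as np
s=arm.read_state(); print({k:np.round(v,3).tolist() for k,v in s.items()})
for n in("scene","side","wrist"):
    p=arm.camera_params(n)
    im,d=arm.get_image(n)
    cv2.imwrite(f"pics/{n}0.png",im); np.savez(f"pics/{n}0.npz",im=im,d=d,**{k:np.array(p[k]) for k in("mtx","k1","R","t")})
    print(n,np.round(p["t"],1),p["k1"])
E
```

```text
pics
{'clock': 0.0, 'joints': [-0.973, 0.386, 0.007, -0.001, -1.194, -0.259], 'joint_vel': [0.001, -0.001, 0.0, -0.0, -0.002, -0.0], 'joint_efforts': [0.001, -39.229, 18.84, 4.186, -0.005, -0.0], 'position': [207.683, -589.258, 403.611], 'ee_rot': [-0.168, 0.986, 0.001, -0.0], 'contact_force': [-0.142, 0.328, -0.435], 'wrist_torque': [0.018, -0.0, -0.003], 'gripper_width': 85.425}
scene [-461.4 -170.6  905.3] -0.012986094283703616
side [534.8 100.8 791.5] -0.08464684304453463
wrist [623.7 -34.7 378.7] -0.07031695943446808
```

View pics/scene0.png

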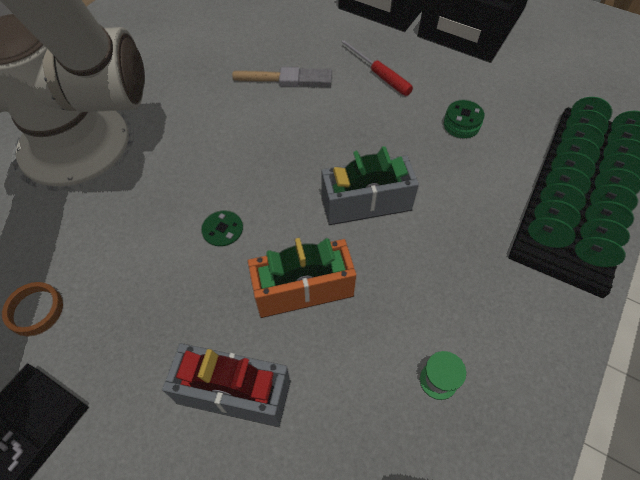

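View pics/side0.png

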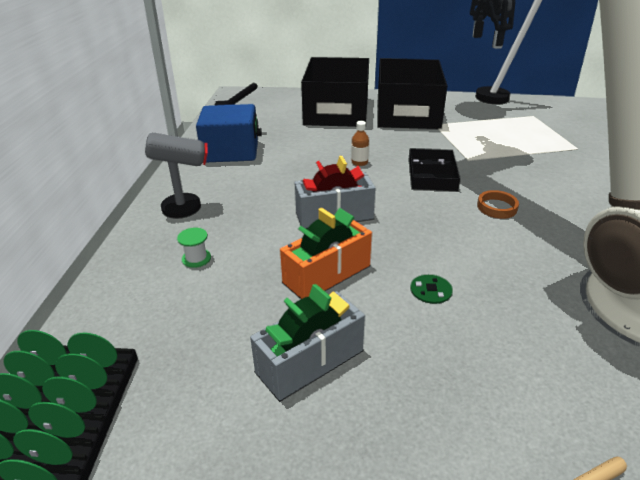

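View pics/wrist0.png

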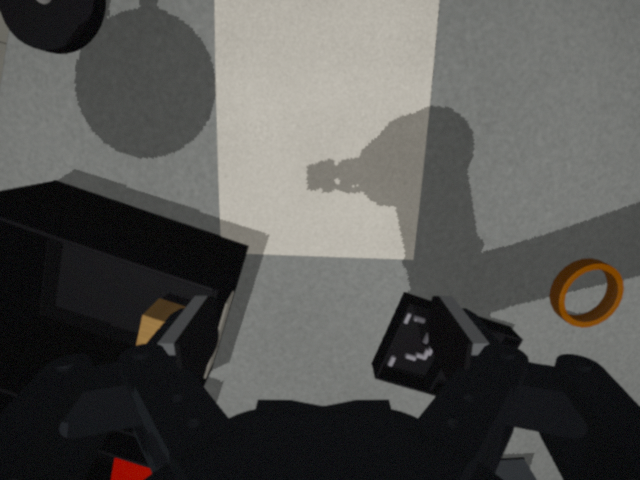

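The scene picture shows three candidates: a grey housing with a green wheel at (368,190), an orange look-alike at (303,278), and a grey housing with a red wheel at (228,385). The grey one with the green wheel is the good_counter. Its yellow ridge, at (341,176), leans towards the robot. The orange one and the red one stay untouched. Next I'll confirm in an enlarged crop and measure.

```bash
cat > h.py <<'E'
import numpy as np,cv2
def load(f):
    return np.load(f)
def pts(z,d=None):
    im=z["im"];d=z["d"]; h,w=d.shape
    u,v=np.meshgrid(np.arange(w),np.arange(h))
    K=z["mtx"];k1=float(z["k1"])
    n=cv2.undistortPoints(np.stack([u,v],-1).reshape(-1,1,2).astype(np.float64),K,np.array([k1,0,0,0.])).reshape(h,w,2)
    c=np.dstack([n*d[...,None],d])
    X=(c-z["t"])@z["R"]
    X[d==0]=np.nan
    return X
def ana(f,roi,ax=None):
    z=load(f);X=pts(z);im=z["im"];x0,y0,x1,y1=roi
    hsv=cv2.cvtColor(im,cv2.COLOR_BGR2HSV)
    m=np.zeros(im.shape[:2],bool);m[y0:y1,x0:x1]=1
    P=X
    H=P[...,2]
    top=m&(abs(H-72)<5)&(hsv[...,1]<90)&(hsv[...,2]>60)
    q=P[top]; print("top n",len(q),"z",q[:,2].mean().round(1))
    r=cv2.minAreaRect(q[:,:2].astype(np.float32)); print("rect",r)
    yel=m&(hsv[...,0]>15)&(hsv[...,0]<32)&(hsv[...,1]>110)&(hsv[...,2]>80)
    y=P[yel]; print("yellow n",len(y),"mean",y.mean(0).round(1),"max z",np.percentile(y[:,2],[50,95]).round(1))
    return r,y,P,m,hsv
E
python3 - <<'E'
from h import *
for f,roi in(("pics/scene0.npz",(312,135,425,230)),("pics/side0.npz",(245,275,375,405)),("pics/scene0.npz",(155,335,295,430))):
    r,y,P,m,hsv=ana(f,roi)
    white=m&(hsv[...,1]<40)&(hsv[...,2]>170); w=P[white]; print("white",len(w),w[w[:,2]>60].mean(0).round(1) if len(w) else None)
a=cv2.imread("pics/scene0.png")[125:235,300:430]; b=cv2.imread("pics/side0.png")[270:400,240:380]
cv2.imwrite("pics/crop0.png",np.hstack([cv2.resize(a,(400,400*110//130)),cv2.resize(b,(364,338))]))
E
```

```text
top n 1041 z 72.8
rect ((530.7274780273438, 157.0892791748047), (143.9852294921875, 64.74520111083984), 42.93196487426758)
yellow n 233 mean [nan nan nan] max z [nan nan]
white 9 [548.5 139.2  74.2]
top n 1548 z 72.0
rect ((530.8365478515625, 159.4765625), (145.1522674560547, 63.80949401855469), 42.30121612548828)
yellow n 291 mean [nan nan nan] max z [nan nan]
white 6202 [536.  180.5  72.9]
top n 2309 z 72.5
rect ((525.93896484375, -213.81024169921875), (143.28326416015625, 63.62821578979492), 18.78128433227539)
yellow n 406 mean [nan nan nan] max z [nan nan]
white 41 [ 530.  -226.2   73.8]
```

View pics/crop0.png

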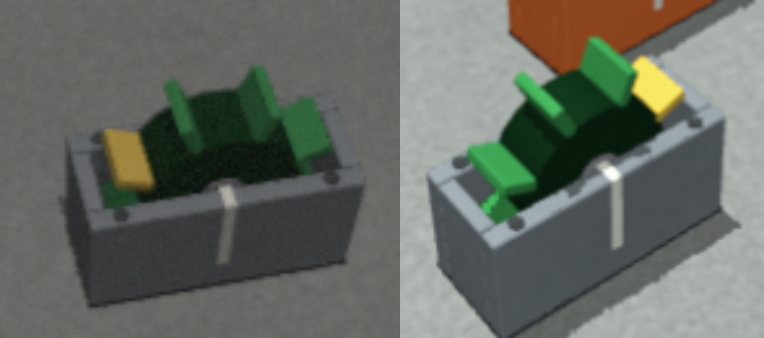

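The crop shows the grey housing with the green wheel. Its yellow ridge is on the robot side (crop (128,160)) and the white mark is mid-side. Next I'll check the axis direction and find the ridge angle from the yellow points.

```bash
cat >> h.py <<'E'
def wheel(f,roi,c,yaw,hue=(40,85)):
    z=load(f);X=pts(z);im=z["im"];x0,y0,x1,y1=roi
    hsv=cv2.cvtColor(im,cv2.COLOR_BGR2HSV)
    m=np.zeros(im.shape[:2],bool);m[y0:y1,x0:x1]=1
    m&=np.isfinite(X[...,2])
    e=np.array([np.cos(yaw),np.sin(yaw)])
    def loc(mask):
        P=X[mask]; d=P[:,:2]-c
        return np.c_[d@e, d@np.array([-e[1],e[0]]),P[:,2]-64]
    out={}
    for n,(a,b) in dict(yellow=(15,32),col=hue).items():
        L=loc(m&(hsv[...,0]>=a)&(hsv[...,0]<=b)&(hsv[...,1]>110)&(hsv[...,2]>60))
        r=np.hypot(L[:,0],L[:,2]); L=L[(r>50)&(r<63)&(abs(L[:,1])<22)]; 
        th=np.degrees(np.arctan2(L[:,0],L[:,2])); out[n]=th
        r=np.hypot(L[:,0],L[:,2]); tip=r>57.5
        print(n,len(th),"angle median",np.median(th).round(1),"tip",np.round(np.median(th[tip]),1) if tip.any() else None,tip.sum(), "yoff",L[:,1].mean().round(1))
        if n=="col": print(np.histogram(th,bins=np.arange(-100,101,10))[0])
        elif len(th): print(np.histogram(th,bins=np.arange(-100,101,5))[0])
E
python3 - <<'E'
from h import *
for f,roi in(("pics/scene0.npz",(312,135,425,230)),("pics/side0.npz",(245,275,375,405))):
    z=load(f);X=pts(z);hsv=cv2.cvtColor(z["im"],cv2.COLOR_BGR2HSV);x0,y0,x1,y1=roi
    m=np.zeros(hsv.shape[:2],bool);m[y0:y1,x0:x1]=1
    q=X[m&(abs(X[...,2]-72)<4)&(hsv[...,1]<90)&(hsv[...,2]>60)]
    r=cv2.minAreaRect(q[:,:2].astype(np.float32)); print(cv2.boxPoints(r).round(0).tolist())
    wheel(f,roi,np.array([530.8,158.3]),np.radians(42.6))
z=load("pics/scene0.npz")
for p in([0,0,0],[500,0,0],[500,300,0],[530.8,158.3,72]):
    print(cv2.projectPoints(np.array([p],float),cv2.Rodrigues(z["R"])[0],z["t"],z["mtx"],np.array([float(z["k1"]),0,0,0]))[0].ravel())
E
```

```text
[[456.0, 132.0], [500.0, 84.0], [605.0, 182.0], [561.0, 230.0]]
yellow 152 angle median -63.2 tip -64.0 70 yoff -2.6
[  0   0   0   0   0   0  33 119   0   0   0   0   0   0   0   0   0   0
   0   0   0   0   0   0   0   0   0   0   0   0   0   0   0   0   0   0
   0   0   0   0]
col 391 angle median 18.3 tip 18.2 191 yoff -2.6
[  0   0   0   0   0   0   0  67  26   0   0  97  42   0   0   0 119   0
   0   0]
[[456.0, 134.0], [499.0, 87.0], [606.0, 185.0], [563.0, 232.0]]
yellow 151 angle median -63.7 tip -63.8 27 yoff 2.6
[  0   2   0   0   0   0  18 123   0   0   0   0   0   0   1   7   0   0
   0   0   0   0   0   0   0   0   0   0   0   0   0   0   0   0   0   0
   0   0   0   0]
col 612 angle median 25.1 tip 24.5 320 yoff 1.9
[  0   0   0   0   0   0   0  45 154   0   0   3 145   0   0   0 225   1
   0   0]
[ 73.73745348 143.07987397]
[301.16521289 265.16348065]
[387.48419227 142.66622659]
[369.46867254 176.5233279 ]
```

Measured so far:
- **Counter:** centre (530.8,158.3), footprint 144x64 at z = 72, slot yaw about 42.6°. The two views agree to 2 mm.
- **Wheel:** yellow ridge at about -64° (-1.11 rad, within the given range). The other ridges are at about -19°, 26° and 71°.

Plan: closed fingers push the -19° ridge forward by about 45°, then the yellow ridge upright. First I'll check the travel corridor and compute the shift.

```bash
cat > go.py <<'E'
import sys,numpy as np
from bench import arm
from scipy.spatial.transform import Rotation as Ro
C=np.array([530.8,158.3]);YAW=np.radians(42.6);e=np.array([np.cos(YAW),np.sin(YAW)]);n=np.array([-e[1],e[0]])
def report(target=None):
    s=arm.read_state();p=np.array(s["position"]);R=Ro.from_quat(s["ee_rot"]).as_matrix()
    d=p[:2]-C
    ang=np.degrees(np.arctan2(R[1,0],R[0,0]))
    print("t",round(float(s["clock"]),2),"slot xy",(d@e).round(1),(d@n).round(1),"tipz",(p[2]-173).round(1),"toolx yaw",ang.round(1),"F",np.round(s["contact_force"],1),"grip",round(float(s["gripper_width"]),1),"tilt",np.round(R[:,2],3),"q",np.round(s["joints"],2))
    if target:
        lx,ly,tz=target; w=np.r_[C+e*lx+n*ly,tz+173]
        print("tool shift",(R.T@(w-p)).round(1),"spin deg",round(-(((np.degrees(YAW)+180-ang)+180)%360-180),1))
if __name__=="__main__":
    report([float(a) for a in sys.argv[1:4]] if len(sys.argv)>3 else None)
E
python3 go.py -33 0 230
python3 - <<'E'
from h import *
for f in("pics/scene0.npz","pics/side0.npz"):
    P=pts(load(f)).reshape(-1,3);P=P[np.isfinite(P[:,2])]
    a=np.array([208,-589.]);b=np.array([506.5,136]);u=(b-a)/np.linalg.norm(b-a)
    d=P[:,:2]-a;s=d@u;t=abs(d@np.array([-u[1],u[0]]))
    for k in range(0,9):
        q=P[(s>k*100-50)&(s<k*100+50)&(t<110)]
        print(k*100,len(q),np.percentile(q[:,2],99.5).round(0) if len(q)>20 else None,end="; ")
    print()
E
```

```text
t 0.15 slot xy -743.9 -331.6 tipz 230.9 toolx yaw -160.6 F [ 0.   0.5 -0.3] grip 85.4 tilt [-0.001  0.002 -1.   ] q [-0.97  0.39  0.01 -0.   -1.19 -0.26]
tool shift [-522.8  584.8    1.8] spin deg -23.2
0 0 None; 100 0 None; 200 5847 32.0; 300 11724 31.0; 400 8989 93.0; 500 8263 73.0; 600 8458 125.0; 700 5760 109.0; 800 7414 122.0; 
0 2989 343.0; 100 1722 346.0; 200 2118 31.0; 300 2882 31.0; 400 3169 86.0; 500 3809 87.0; 600 5906 123.0; 700 6095 107.0; 800 8985 120.0;
```

The corridor is clear: objects are at most 125 mm high, the tips are at 230, and the 343 reading is the gripper itself. I'll move over in steps.

```bash
python3 -m jog '[[[-40,45,0,-5],[-80,90,0,-10],[-120,134,0,-15],[-160,179,0,-20],[-200,224,0,-23]]]' 0; python3 go.py -33 0 230
```

```text
clock: 0.78
position: [322.2, -309.8, 404.2]
ee_rot: [-0.362, 0.932, 0.001, 0.0]
contact_force: [1.4, -0.5, -0.4]
gripper_width: 0.1
t 0.78 slot xy -470.4 -203.4 tipz 231.2 toolx yaw -137.5 F [ 1.4 -0.5 -0.4] grip 0.1 tilt [-0.     0.001 -1.   ] q [-0.4   0.08 -0.4  -0.   -1.09 -0.43]
tool shift [-437.   204.2    1.7] spin deg -0.1
```

```bash
python3 -m jog '[[[-55,26,0,0],[-110,52,0,0],[-165,78,0,0],[-220,104,0,0],[-275,130,0,0]]]' ; python3 go.py -33 0 230
```

```text
clock: 1.4
position: [437.3, -26.2, 404.7]
ee_rot: [-0.363, 0.932, 0.001, 0.0]
contact_force: [1.8, -0.1, -0.6]
gripper_width: -0.1
t 1.4 slot xy -193.7 -72.5 tipz 231.7 toolx yaw -137.5 F [ 1.8 -0.1 -0.6] grip -0.1 tilt [ 0.     0.002 -1.   ] q [ 0.31  0.06 -0.42 -0.   -1.09 -1.14]
tool shift [-160.6   72.7    2. ] spin deg -0.1
```

```bash
python3 -m jog '[[[-54,25,0,0],[-108,50,0,0],[-162,75,0,0],[-162,75,0,0],[-162,75,0,0]]]' ; python3 go.py -33 0 150
```

```text
clock: 2.02
position: [505.7, 138.7, 404.4]
ee_rot: [-0.363, 0.932, 0.001, -0.0]
contact_force: [-0.6, -1.0, -0.2]
gripper_width: -0.0
t 2.02 slot xy -31.8 2.5 tipz 231.4 toolx yaw -137.5 F [-0.6 -1.  -0.2] grip -0.0 tilt [-0.001  0.001 -1.   ] q [ 0.58  0.21 -0.24 -0.   -1.12 -1.4 ]
tool shift [ 1.2 -2.6 81.4] spin deg -0.1
```

```bash
python3 -m jog '[[[1,-1,40,0],[2,-2.5,80,0],[2,-2.5,91,0],[2,-2.5,91,0],[2,-2.5,91,0]]]' ; python3 go.py -34 0 108
python3 - <<'E'
from bench import arm
import cv2,numpy as np
for n in("scene","side","wrist"):
    p=arm.camera_params(n)
    im,d=arm.get_image(n)
    cv2.imwrite(f"pics/{n}1.png",im); np.savez(f"pics/{n}1.npz",im=im,d=d,**{k:np.array(p[k]) for k in("mtx","k1","R","t")})
a=cv2.imread("pics/scene1.png")[80:240,290:450];b=cv2.imread("pics/side1.png")[230:410,230:410]
cv2.imwrite("pics/crop1.png",np.hstack([cv2.resize(a,(400,400)),cv2.resize(b,(400,400))]))
E
```

```text
clock: 2.65
position: [506.3, 135.5, 315.2]
ee_rot: [-0.363, 0.932, 0.001, 0.001]
contact_force: [-0.2, -0.1, -0.7]
gripper_width: 0.1
t 2.65 slot xy -33.4 -0.2 tipz 142.2 toolx yaw -137.5 F [-0.2 -0.1 -0.7] grip 0.1 tilt [ 0.002  0.002 -1.   ] q [ 0.57  0.3  -0.37 -0.   -0.9  -1.4 ]
tool shift [ 0.7  0.2 34.2] spin deg -0.1
```

View pics/crop1.png

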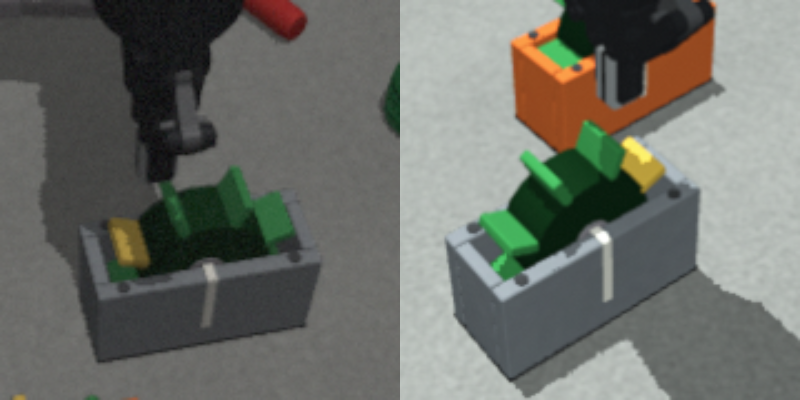

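View pics/wrist1.png

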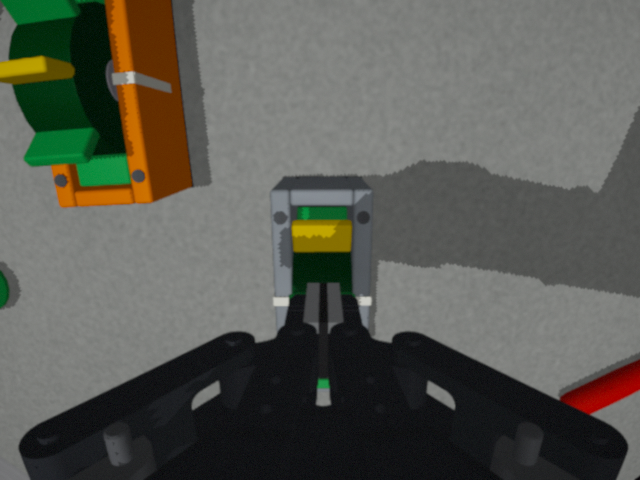

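The wrist picture shows the closed fingers on the wheel's centreline (column ~322), with the yellow ridge at (322,235) on the robot side. The scene crop shows the tips above the gap between the yellow and the next ridge. Descending.

```bash
python3 -m jog '[[[3,0,15,0],[4,0,33,0],[4,0,33,0],[4,0,33,0],[4,0,33,0]]]' ; python3 go.py 5 0 109
```

```text
clock: 3.42
position: [500.1, 129.7, 284.2]
ee_rot: [-0.363, 0.932, -0.001, -0.006]
contact_force: [-14.6, -11.7, 23.1]
gripper_width: 0.1
t 3.42 slot xy -42.0 -0.2 tipz 111.2 toolx yaw -137.4 F [-14.6 -11.7  23.1] grip 0.1 tilt [-0.01  -0.007 -1.   ] q [ 0.57  0.33 -0.42  0.   -0.84 -1.4 ]
tool shift [-47.    0.3   1.6] spin deg -0.0
```

Unexpected contact: 23 N up and about 19 N back. I'll raise the tool a little and look.

```bash
python3 - <<'E'
from bench import arm
import cv2,numpy as np
for n in("scene","side"):
    p=arm.camera_params(n)
    im,d=arm.get_image(n)
    cv2.imwrite(f"pics/{n}2.png",im); np.savez(f"pics/{n}2.npz",im=im,d=d,**{k:np.array(p[k]) for k in("mtx","k1","R","t")})
a=cv2.imread("pics/scene2.png")[120:230,310:420];b=cv2.imread("pics/side2.png")[260:400,240:380]
cv2.imwrite("pics/crop2.png",np.hstack([cv2.resize(a,(400,400)),cv2.resize(b,(400,400))]))
from h import wheel
for f,roi in(("pics/scene2.npz",(312,135,425,230)),("pics/side2.npz",(245,275,375,405))):
    wheel(f,roi,np.array([530.8,158.3]),np.radians(42.6))
E
python3 -m jog '[[[0,0,-10,0],[0,0,-30,0],[0,0,-30,0],[0,0,-30,0],[0,0,-30,0]]]' ; python3 go.py -37 0 140
```

```text
yellow 145 angle median -73.0 tip -73.6 59 yoff -2.7
[  0   0   0   0  19 125   1   0   0   0   0   0   0   0   0   0   0   0
   0   0   0   0   0   0   0   0   0   0   0   0   0   0   0   0   0   0
   0   0   0   0]
col 344 angle median 13.5 tip 11.4 156 yoff -4.2
[  0   0   0   0   0   0  22  35   0   0  63  52   0   0   5 127   0   0
   0  32]
yellow 107 angle median -73.8 tip -74.1 15 yoff 5.8
[ 0  0  0  0 19 84  0  0  0  0  0  0  0  4  0  0  0  0  0  0  0  0  0  0
  0  0  0  0  0  0  0  0  0  0  0  0  0  0  0  0]
col 654 angle median 16.6 tip 15.9 320 yoff 1.9
[  0   0   0   0   0   0  31 155   0   0   0 176   0   0   0 205   5   0
   0  81]
clock: 4.15
position: [500.2, 129.9, 313.4]
ee_rot: [-0.363, 0.932, -0.002, -0.007]
contact_force: [-0.0, -0.6, 1.0]
gripper_width: 0.1
t 4.15 slot xy -41.8 -0.2 tipz 140.4 toolx yaw -137.5 F [-0.  -0.6  1. ] grip 0.1 tilt [-0.012 -0.008 -1.   ] q [ 0.57  0.29 -0.38  0.   -0.91 -1.4 ]
tool shift [-4.8  0.2  0.3] spin deg -0.1
```

View pics/crop2.png

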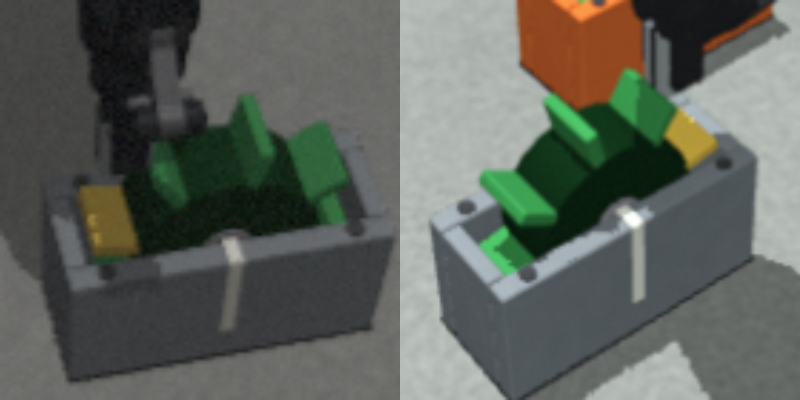

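The picture shows the front of the fingers landed on the -19° ridge and turned the wheel back to about -74° (still within range, nothing harmed). The finger front reaches about 14 mm ahead of the tool axis, so I'll go farther back and descend well behind that ridge.

```bash
python3 -m jog '[[[11,0,0,0],[11,0,0,0],[11,0,18,0],[11,0,34,0],[11,0,34,0]]]' ; python3 go.py 0 0 110
```

```text
clock: 4.78
position: [491.3, 121.9, 278.5]
ee_rot: [-0.363, 0.932, -0.002, -0.008]
contact_force: [0.0, 0.3, 0.7]
gripper_width: 0.0
t 4.78 slot xy -53.7 -0.0 tipz 105.5 toolx yaw -137.5 F [0.  0.3 0.7] grip 0.0 tilt [-0.014 -0.009 -1.   ] q [ 0.56  0.32 -0.45  0.   -0.82 -1.39]
tool shift [-53.7   0.1  -5.4] spin deg -0.1
```

Clean, no contact. Now I'll push slowly forward.

```bash
python3 -m jog '[[[-7,0,-1,0],[-14,0,-2,0],[-21,0,-3,0],[-28,0,-4,0],[-34,0,-5,0]]]' ; python3 go.py 0 0 110
```

```text
clock: 5.4
position: [516.9, 145.4, 283.2]
ee_rot: [-0.363, 0.932, -0.002, -0.008]
contact_force: [-1.4, -1.2, 1.9]
gripper_width: -0.1
t 5.4 slot xy -18.9 -0.1 tipz 110.2 toolx yaw -137.5 F [-1.4 -1.2  1.9] grip -0.1 tilt [-0.013 -0.009 -1.   ] q [ 0.58  0.36 -0.37  0.   -0.86 -1.4 ]
tool shift [-18.9   0.1  -0.1] spin deg -0.1
```

```bash
cat > look.py <<'E'
import sys,cv2,numpy as np
from bench import arm
from h import wheel
k=sys.argv[1]
for n in("scene","side"):
    p=arm.camera_params(n);im,d=arm.get_image(n)
    cv2.imwrite(f"pics/{n}{k}.png",im); np.savez(f"pics/{n}{k}.npz",im=im,d=d,**{q:np.array(p[q]) for q in("mtx","k1","R","t")})
a=cv2.imread(f"pics/scene{k}.png")[120:230,310:420];b=cv2.imread(f"pics/side{k}.png")[260:400,240:380]
cv2.imwrite(f"pics/crop{k}.png",np.hstack([cv2.resize(a,(400,400)),cv2.resize(b,(400,400))]))
for f,roi in((f"pics/scene{k}.npz",(312,125,425,230)),(f"pics/side{k}.npz",(245,265,375,405))):
    wheel(f,roi,np.array([530.8,158.3]),np.radians(42.6))
E
python3 look.py 3
```

```text
yellow 145 angle median -48.1 tip -48.8 84 yoff -3.1
[  0   0   0   0   0   0   0   0   0  39 106   0   0   0   0   0   0   0
   0   0   0   0   0   0   0   0   0   0   0   0   0   0   0   0   0   0
   0   0   0   0]
col 380 angle median 33.6 tip 33.8 144 yoff -3.0
[ 75  11   0   0   0   0   0   0   0  42   0   0   0 148   2   0   0  87
  15   0]
yellow 122 angle median -46.8 tip -46.6 35 yoff 7.4
[  0   0   0   0   0   0   0   0   0   4 101   4   0   0   3   7   3   0
   0   0   0   0   0   0   0   0   0   0   0   0   0   0   0   0   0   0
   0   0   0   0]
col 641 angle median 37.6 tip 38.3 354 yoff 2.4
[ 42   6   0   0   0   0   0   0   0 202   1   0   0 119  49   0   0  78
 143   0]
```

View pics/crop3.png

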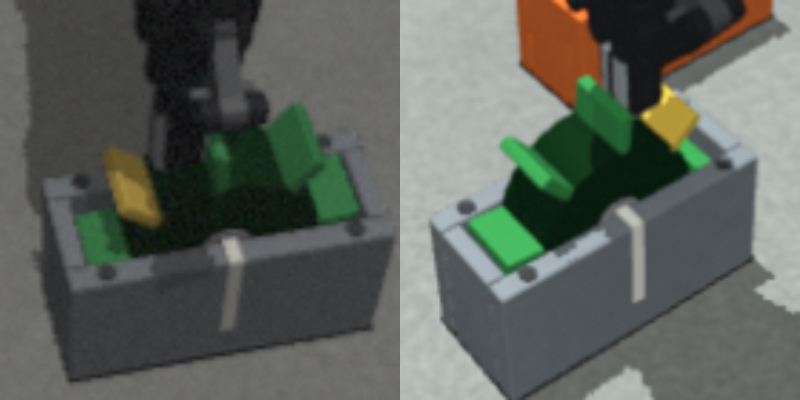

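The yellow ridge has moved to about -48°, as predicted, and the fingers sit behind the upright green ridge (crop (215,160)). Continuing the stroke.

```bash
python3 -m jog '[[[-5,0,0,0],[-10,0,0,0],[-15,0,0,0],[-20,0,0,0],[-22,0,0,0]]]' ; python3 go.py -50 0 150; python3 look.py 4
```

```text
clock: 6.12
position: [533.4, 160.7, 282.1]
ee_rot: [-0.363, 0.932, -0.002, -0.008]
contact_force: [-1.2, -1.4, -0.6]
gripper_width: -0.2
t 6.12 slot xy 3.5 -0.0 tipz 109.1 toolx yaw -137.5 F [-1.2 -1.4 -0.6] grip -0.2 tilt [-0.013 -0.009 -1.   ] q [ 0.58  0.39 -0.32 -0.   -0.87 -1.41]
tool shift [ 54.2   0.1 -40.1] spin deg -0.1
yellow 119 angle median -25.5 tip -26.3 88 yoff -3.7
[ 0  0  0  0  0  0  0  0  0  0  0  0  0  0 68 51  0  0  0  0  0  0  0  0
  0  0  0  0  0  0  0  0  0  0  0  0  0  0  0  0]
col 348 angle median 14.3 tip 14.2 124 yoff -3.8
[  0   0  13 121   0   0   0   0   0   0   0  50   1   0   0 110  10   0
   0   0]
yellow 141 angle median -22.5 tip -23.5 52 yoff 7.1
[  0   0   0   0   0   0   0   0   0   0   0   0   0   0  19 117   1   0
   2   2   0   0   0   0   0   0   0   0   0   0   0   0   0   0   0   0
   0   0   0   0]
col 552 angle median 22.8 tip 22.5 261 yoff 2.3
[  0   0   5 116   0   0   0   7   0   0   0  81  73   0   0 106 113   0
   0   0]
```

Yellow is at about -25°. I'll lift out, go back behind the yellow ridge and descend.

```bash
python3 -m jog '[[[2,0,-15,0],[2,0,-40,0],[2,0,-40,0],[28,0,-40,0],[54,0,-40,0]]]'; python3 go.py -50 0 108
```

```text
clock: 6.85
position: [493.9, 124.3, 323.3]
ee_rot: [-0.363, 0.932, -0.001, -0.007]
contact_force: [-0.3, -0.3, 0.2]
gripper_width: -0.1
t 6.85 slot xy -50.2 -0.0 tipz 150.3 toolx yaw -137.4 F [-0.3 -0.3  0.2] grip -0.1 tilt [-0.011 -0.007 -1.   ] q [ 0.57  0.27 -0.39 -0.   -0.93 -1.39]
tool shift [-0.7 -0.1 42.3] spin deg -0.0
```

```bash
python3 -m jog '[[[0,0,0,0],[0,0,0,0],[0,0,20,0],[0,0,40,0],[0,0,40,0]]]'; python3 go.py -18 0 110; python3 look.py 5
```

```text
clock: 7.48
position: [493.7, 124.4, 282.0]
ee_rot: [-0.363, 0.932, -0.002, -0.008]
contact_force: [-0.5, -0.1, 0.9]
gripper_width: 0.1
t 7.47 slot xy -50.3 0.2 tipz 109.0 toolx yaw -137.4 F [-0.5 -0.1  0.9] grip 0.1 tilt [-0.014 -0.009 -1.   ] q [ 0.57  0.32 -0.44 -0.   -0.83 -1.39]
tool shift [-32.3  -0.2  -1.5] spin deg -0.0
yellow 76 angle median -25.3 tip -26.0 50 yoff -9.8
[ 0  0  0  0  0  0  0  0  0  0  0  0  0  0 43 33  0  0  0  0  0  0  0  0
  0  0  0  0  0  0  0  0  0  0  0  0  0  0  0  0]
col 410 angle median 15.0 tip 16.0 158 yoff -2.6
[  0   0   2 100   0   0   0   0   0   0   0 139   2   0   0 109  14   0
   0   0]
yellow 204 angle median -22.6 tip -23.8 84 yoff 1.6
[  0   0   0   0   0   0   0   0   0   0   0   0   0   1  29 173   1   0
   0   0   0   0   0   0   0   0   0   0   0   0   0   0   0   0   0   0
   0   0   0   0]
col 572 angle median 22.9 tip 22.1 275 yoff 2.3
[  0   0   9 117   0   0   0   3   0   0   0  86  77   0   0 113 114   0
   0   0]
```

```bash
python3 -m jog '[[[-8,0,0,0],[-16,0,-1,0],[-23,0,-1,0],[-28,0,-1,0],[-32,0,-1,0]]]'; python3 go.py -17 0 110; python3 look.py 6
```

```text
clock: 8.2
position: [518.0, 146.5, 284.3]
ee_rot: [-0.363, 0.932, -0.001, -0.006]
contact_force: [-2.1, -1.2, 1.0]
gripper_width: -0.1
t 8.2 slot xy -17.4 -0.0 tipz 111.3 toolx yaw -137.4 F [-2.1 -1.2  1. ] grip -0.1 tilt [-0.01  -0.007 -1.   ] q [ 0.58  0.36 -0.36  0.   -0.86 -1.4 ]
tool shift [-0.4  0.   1.3] spin deg 0.0
yellow 62 angle median -6.2 tip -5.8 42 yoff -12.1
[ 0  0  0  0  0  0  0  0  0  0  0  0  0  0  0  0  0  0 40 22  0  0  0  0
  0  0  0  0  0  0  0  0  0  0  0  0  0  0  0  0]
col 461 angle median 34.1 tip -45.5 176 yoff -2.6
[ 30  63   0   0  10 120   0   0   0   0   0   0   0 133  11   0   0  40
  54   0]
yellow 218 angle median -0.8 tip -2.1 121 yoff 2.5
[  0   0   0   0   0   0   0   0   0   0   0   0   0   0   0   0   0   1
  26 116  75   0   0   0   0   0   0   0   0   0   0   0   0   0   0   0
   0   0   0   0]
col 574 angle median 40.3 tip 41.6 275 yoff 3.5
[ 20  38   0   0   2 109   0   5   4   0   0   0   0  97  85   0   0   7
 207   0]
```

View pics/crop6.png

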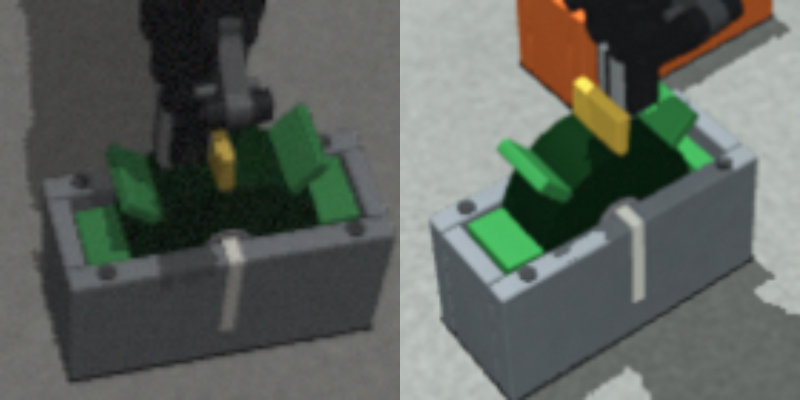

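The yellow ridge is nearly upright, in line with the white mark: scene says -6°, side -1°. I'll nudge it 2.5 mm more, then retreat back 2 mm and up.

```bash
python3 -m jog '[[[-1,0,0,0],[-2,0,0,0],[-2.5,0,0,0],[-2.5,0,0,0],[-2.5,0,0,0]]]'; python3 go.py; python3 -m jog '[[[3,0,0,0],[3,0,-10,0],[3,0,-40,0],[3,0,-90,0],[3,0,-130,0]]]'; python3 -m jog '[[[0,0,0,0],[30,0,0,0],[80,0,0,0],[120,0,0,0],[120,0,0,0]]]'; python3 go.py;  python3 look.py 7
```

```text
clock: 8.93
position: [520.0, 148.4, 284.2]
ee_rot: [-0.363, 0.932, -0.001, -0.005]
contact_force: [-1.4, -1.4, 1.2]
gripper_width: -0.3
t 8.93 slot xy -14.7 0.0 tipz 111.2 toolx yaw -137.4 F [-1.4 -1.4  1.2] grip -0.3 tilt [-0.009 -0.006 -1.   ] q [ 0.58  0.37 -0.36  0.   -0.86 -1.41]
clock: 9.55
position: [519.1, 147.2, 417.1]
ee_rot: [-0.363, 0.932, -0.001, -0.004]
contact_force: [0.9, -0.0, -1.0]
gripper_width: 0.0
clock: 10.18
position: [428.9, 64.4, 418.1]
ee_rot: [-0.363, 0.932, -0.001, -0.004]
contact_force: [0.2, 0.1, -0.5]
gripper_width: -0.0
t 10.18 slot xy -138.6 -0.1 tipz 245.1 toolx yaw -137.4 F [ 0.2  0.1 -0.5] grip -0.0 tilt [-0.007 -0.004 -1.   ] q [ 0.53  0.04 -0.41  0.   -1.13 -1.35]
yellow 117 angle median -3.4 tip -2.8 85 yoff -4.1
[ 0  0  0  0  0  0  0  0  0  0  0  0  0  0  0  0  0  0 34 75  8  0  0  0
  0  0  0  0  0  0  0  0  0  0  0  0  0  0  0  0]
col 464 angle median -41.2 tip -43.0 177 yoff -2.7
[  0 106   0   0   0 128   0   0   0   0   0   0   0 120  27   0   0   0
  83   0]
yellow 201 angle median 1.6 tip 0.1 121 yoff 2.4
[  0   0   0   0   0   0   0   0   0   0   0   0   0   0   0   0   0   0
   0  71 130   0   0   0   0   0   0   0   0   0   0   0   0   0   0   0
   0   0   0   0]
col 610 angle median 40.3 tip 42.6 259 yoff 2.1
[  4  61   0   0   0 173   1   0   0   0   0   0   0  57 122   0   0   0
 192   0]
```

View pics/crop7.png

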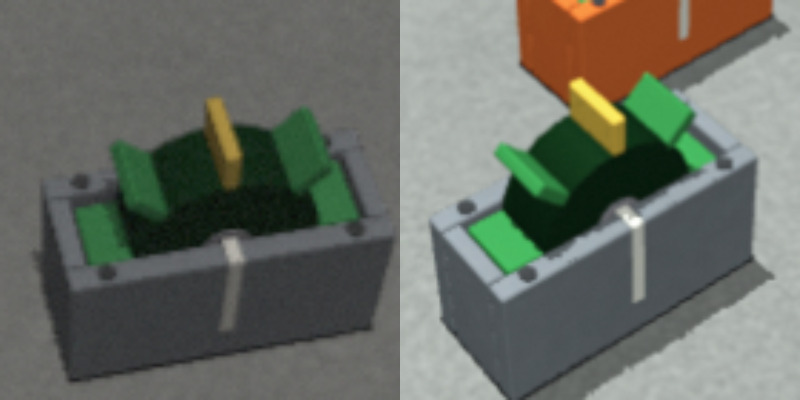

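View pics/scene7.png

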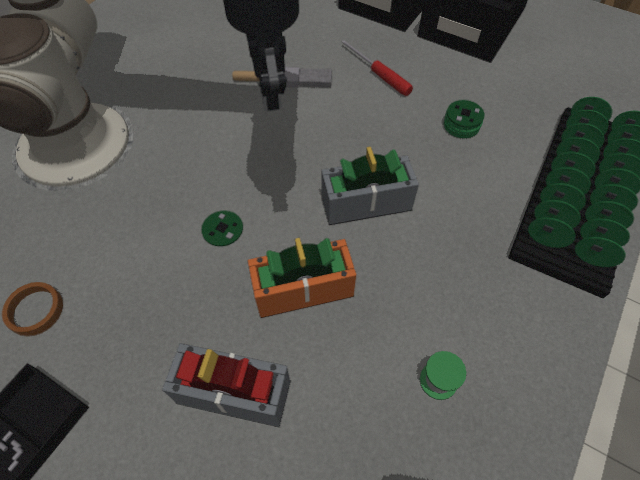

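The green wheel's yellow ridge is upright at (371,160), in line with the white mark at (374,193). The two views give -3° and +1°. The red wheel at (228,375) and the orange look-alike look unchanged, and the arm is clear. Handing in.

```bash
python3 -c "
from bench import arm
print(arm.job_done())"
```

```text
the job is handed in; nothing more can be done
None
```

The green wheel's yellow ridge now stands upright in line with the white marks, and the job was handed in at about 10.3 s. With closed fingers I pushed one green ridge forward, then the yellow one.

- **Final position:** the ridge measured -3° in the scene view and about +1° in the side view, against a limit of ±11°.
- **Clearance:** the arm had withdrawn well clear and the wrist force read about 0.5 N or less. The red and orange counters were never approached and look unchanged in the last picture; I did not re-measure the red yellow-ridge end.
- **Failed step:** the first descent landed on a ridge with about 30 N in total and rolled the wheel back about 10°. I lifted off, came down farther back and carried on.
- **Disagreement:** the slot yaw measured 42.6° in the world frame, though the description says within 35°. Both cameras agreed on it, so I used it.

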